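# Close up two battery packs and hold the tie bracket over their seam

## Task

In the joining jig, push the loose battery pack squarely up against the fixed pack so that no gap is left between them. Then pick up the small sheet-metal bracket lying beyond the jig's upright guard, carry it over the guard without letting it touch the jig or the packs, and hold it level across the middle of the seam between the packs (lengthwise at right angles to the seam, half over each pack), about 10 mm above them and touching nothing but the gripper. Finish while still holding it there, leave the packs closed up and leave the other things on the bench where they are.

Things in the scene. Friction and masses are not known exactly. Their poses are not given: they have to be found in the camera images.
- jig: fixed jig: aluminium plate 200 (x) x 164 (y) x 8 mm, 7 mm strips on it (inner faces y = +-70), grey sheet guard along y = -83.5. Origin under the plate's centre, on the bench; x points from loose to fixed pack. Black fixed pack (46 x 130 x 19 mm, long side along y): x 20 to 66, z 8 to 27, y centre 0; stop behind it to x 92, 23 high. Fixed bins 120 mm high fill world y > -0.09 m.
- loose_pack: loose black battery pack, 46 (x) x 130 (y) x 19 mm, 0.15 to 0.3 kg, flat on the jig plate on the -x side of the fixed pack, 15 to 40 mm gap between their long faces at first. Origin: centre of its underside. It slides when pushed on its outer long face (its own x = -23 mm); closed up, its origin is at x = -3 mm in the jig's frame.
- bracket: bent sheet-metal bracket, plain metal, 22 (x) x 70 (y) x 12 mm, 15 g, lying flat on the bench on the guard's outer side. Origin: centre of its underside; long side along its own y. Grip it across its 22 mm width at mid-length; to the fingers it is solid over the whole 22 x 70 x 12 mm.
- seam (a point): middle of the top edge of the fixed pack's face that looks at the loose pack (jig frame x 20, y 0, z 27 mm, level with both packs' tops): the middle of the seam once closed. Axes as the jig's; the seam runs along y. The bracket's origin belongs about 10 mm above this point.
- guard_top (a point): middle of the top edge of the jig's guard (3 mm thick, 200 mm long), 62 mm above the bench; it runs along the jig's x.
- board: bystander: small green circuit board with a long white socket, 40 x 63 x 14 mm, lying flat; origin at the centre of its underside
- screw_dish: bystander: round metal dish with screws, 77 mm across, 15 mm high; origin at the centre of its underside

How it is judged:
By the outcome, as a careful person would: the job done as asked, in the order asked, and still so for the second after the job is handed in, while the arm keeps its last pose, push and grip.
It also fails if it takes over 61 s, if anything falls off the work surface, if the arm or the gripper's body presses on something with over 40 N, if the wrist force passes 120 N, or if a joint passes its speed limit or range.

## Robot

A 7-joint arm with a two-finger parallel gripper is mounted at the origin on a cart in front of the work surface, level with it; the furniture and walls round the work are solid. World frame = base frame: x ahead of the robot, y to its left, z up, the work surface at z = 0. Lengths are in m, angles in rad, forces in N, time in s.
With the tool pointing down it reaches from about 0.4 to 0.85 m from the base axis. Payload 4.5 kg.
Tool frame: the origin (TCP) lies midway between the tips of the shut fingers; the grasp point (between the pads) lies behind it (r.grip_point_offset is the z of the grasp point in the tool frame, in m); z points along the fingers, y is the line along which they close (so a half turn about z gives the same grasp; the last joint's range is limited). The gripper opens to 88 mm and grips with 3 to 60 N. Pads are 18 mm wide; open, the fingers measure 123 mm over their backs; the gripper's body (75 mm by 187 mm) begins 45 mm behind the grasp point.
Start: joints at [1.161, 0.689, -0.195, 1.565, 0.157, 0.902, -0.215], TCP at [0.268, -0.564, 0.207] pointing down, gripper open.
Joint ranges: [-3.01, 3.01], [-0.46, 2.08], [-1.47, 1.51], [0.13, 2.56], [-1, 4.14], [0.04, 2.09], [-2.66, 2.66]. Speed limits (rad/s): [2.57, 2.57, 3.14, 3.14, 3.14, 3.14, 3.14].

## Interface

Orientations are given as a unit quaternion [x, y, z, w].
In Python, from plant import r, optics, workorder gives the robot as it stands.
- The arm moves only by the shell command python3 -m creep 'ROWS' [FORCE]. ROWS is JSON, a list of rows, each an object of numbers: "grip": the gripper command: -1 is shut, 1 is fully open, values between are in proportion; "tx", "ty", "tz": the shift along the tool's x, y, z in cm; "spin": the turn about the tool's z in degrees. In form: [{"grip": .., "tx": .., "ty": .., "tz": .., "spin": ..}, ...]. A call has 1 to 8 rows; each row shifts and turns the commanded pose from where the row before left it, along the tool's axes as they then stand; what a row does not reach is not made up. A row lasts 1/12 s, in which the tool goes at most 41.7 mm and 7.16 degrees, less where a joint would pass 70% of its speed; a pose out of reach is approached as far as the arm can. A call with a gripper value outside its range is refused whole. The fingers move at their own pace and stop on an object; FORCE is the grip in N (left out, the last holds). Time passes only in rows, so rows that do not move let the fingers close. It gives the time, the measured TCP pose, the force, the opening and the grip force at its end, in the units of the state.
- r.get_state(): the state, without advancing time (a new reading comes with each control period).
- optics.snapshot(name): name is "scene" or "side" or "wrist"; returns (picture, depth): 400x640x3 uint8, red, green, blue; 400x640 float32, m along the optical axis (not along the pixel's ray), 0 where there is no reading.
- optics.get_calibration(name): a dict with "fx", "fy", "cx", "cy" (pixels), "extrinsics" (4x4, takes a point from world to camera coordinates). Camera axes: x right, y down, z forward; pixel columns grow to the right and rows downward; lengths in m; the calibration is good to about 2 mm. A picture is of the moment at which its call begins: read the wrist's pose just before it. get_calibration takes no time and is no camera call; for the wrist camera it gives the pose at the moment of the call.
- workorder.finish_job(): hands the job in; it is judged then, once.
The state is a dict: "clock": time; "q": joint angles; "qd": joint speeds; "joint_torque": joint torques, N m; "tool_pos": TCP position; "eef_rot": TCP orientation; "contact_force": force on the tool from outside, world axes, zero at the start; "moment": the same for the moment, N m; "opening": opening from 0.0 (shut) to 1.0 (fully open); "finger_force": force on a finger pad.
Only numpy, scipy, OpenCV 4.12 (cv2) and the standard library are available. Lean on these libraries where they do the work, as an engineer would, in place of code of your own. Each camera call takes 0.05 s, during which the arm holds its last target. There are 200 camera calls.

## Working session

There is one attempt and no reset: what is moved stays moved. The work goes in short steps, Python scripts to look and compute and a shell command to move; the robot and the scene stay as the last step left them, time stands still between calls to the robot, and variables do not carry over. Pictures are saved under pics/ and viewed, at most 10 in all, crops included, and the job is handed in when it is done.

```bash
ls; mkdir -p pics; python3 - <<'E'
from plant import r, optics
import cv2,numpy as np
print(r.get_state(), r.grip_point_offset)
for n in ("scene","side"):
    p,d=optics.snapshot(n); c=optics.get_calibration(n)
    np.savez(f"pics/{n}0.npz",p=p,d=d,E=c["extrinsics"],K=[c[k] for k in("fx","fy","cx","cy")])
    print(n,[c[k] for k in("fx","fy","cx","cy")],np.round(c["extrinsics"],3).tolist())
    cv2.imwrite(f"pics/{n}0.png",p[:,:,::-1])
E
```

```text
pics
{'clock': 0.0, 'q': array([ 1.16080517,  0.68995844, -0.19456152,  1.5663794 ,  0.15732243,
        0.90247945, -0.21509173]), 'qd': array([ 0.0002504 , -0.00123967, -0.00044404,  0.00209108, -0.00018945,
        0.00162111, -0.00243493]), 'joint_torque': array([ 4.13399530e-04, -5.27562654e+01, -1.26712896e+00, -1.53427434e+01,
       -5.27334970e-02,  6.63076426e-03,  1.54942113e-04]), 'tool_pos': array([ 0.2680231 , -0.56383736,  0.20661781]), 'eef_rot': array([ 9.75465370e-01,  2.20151033e-01, -2.60015986e-04, -8.75831294e-04]), 'contact_force': array([ 0.96931638, -0.38616297,  0.38939497]), 'moment': array([-0.01642163,  0.01026006, -0.03871907]), 'finger_force': 0.0, 'opening': 0.9997197486974829} -0.0187
scene [403.59097126420204, 403.59097126420204, 325.4490454367189, 187.39173031544752] [[0.86, -0.51, -0.026, -0.587], [-0.254, -0.383, -0.888, 0.064], [0.443, 0.77, -0.459, 0.933], [0.0, 0.0, 0.0, 1.0]]
side [393.99949442545125, 393.99949442545125, 323.7130741718282, 200.95302269855634] [[-0.832, -0.555, 0.013, 0.211], [-0.377, 0.547, -0.748, 0.419], [0.408, -0.627, -0.664, 0.485], [0.0, 0.0, 0.0, 1.0]]
```

View pics/scene0.png

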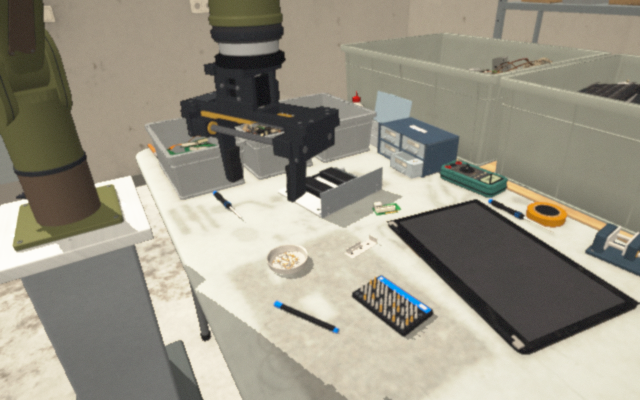

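View pics/side0.png

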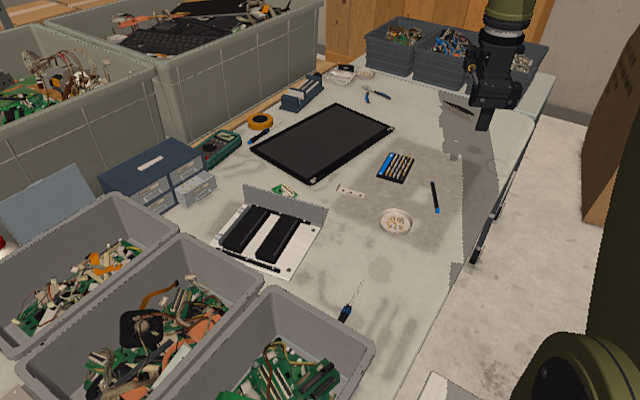

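The scene view shows the jig near (335,188), the bracket at (362,246), the dish at (288,261) and the board at (386,208). In the side view the jig is at (268,235), with packs at (243,228) and (275,240), the guard at (285,205), the bracket at (350,190) and the dish at (396,221).

```bash
cat > h.py <<'E'
import numpy as np,cv2
def load(n):
    z=np.load(f"pics/{n}.npz"); return z["p"],z["d"],z["K"],z["E"]
def snap(n,tag):
    from plant import optics
    c=optics.get_calibration(n); p,d=optics.snapshot(n)
    K=np.array([c[k] for k in("fx","fy","cx","cy")]); E=np.array(c["extrinsics"])
    np.savez(f"pics/{tag}.npz",p=p,d=d,E=E,K=K); return p,d,K,E
def plane(uv,z,K,E):
    uv=np.atleast_2d(np.float64(uv)); R,t=E[:3,:3],E[:3,3]; o=-R.T@t
    ray=np.c_[(uv[:,0]-K[2])/K[0],(uv[:,1]-K[3])/K[1],np.ones(len(uv))]@R
    return o+ray*((z-o[2])/ray[:,2])[:,None]
def cloud(d,K,E):
    v,u=np.mgrid[:d.shape[0],:d.shape[1]]
    c=np.stack([(u-K[2])/K[0]*d,(v-K[3])/K[1]*d,d],-1)
    return (c-E[:3,3])@E[:3,:3]
def proj(P,K,E):
    c=np.atleast_2d(P)@E[:3,:3].T+E[:3,3]; return np.c_[c[:,0]/c[:,2]*K[0]+K[2],c[:,1]/c[:,2]*K[1]+K[3]]
E
python3 - <<'E'
from h import *
p,d,K,E=load("side0"); W=cloud(d,K,E)
for n,uv in dict(pa=(243,228),pb=(275,240),guard=(285,205),br=(350,190),dish=(396,221),board=(285,190),plate=(225,240)).items():
    print(n,W[uv[1],uv[0]].round(3),plane(uv,0.01,K,E)[0].round(3),p[uv[1],uv[0]])
cv2.imwrite("pics/side0z.png",cv2.resize(p[170:290,200:420,::-1],None,fx=3.6,fy=3.6,interpolation=cv2.INTER_CUBIC))
E
```

```text
pa [ 0.602 -0.209  0.027] [ 0.615 -0.22   0.01 ] [27 24 26]
pb [ 0.522 -0.219  0.029] [ 0.534 -0.232  0.01 ] [25 24 25]
guard [ 0.567 -0.311  0.035] [ 0.585 -0.332  0.01 ] [108 105 101]
br [ 0.491 -0.473  0.003] [ 0.488 -0.466  0.01 ] [197 177 159]
dish [ 0.348 -0.438  0.003] [ 0.346 -0.432  0.01 ] [196 177 163]
board [ 0.619 -0.376  0.009] [ 0.619 -0.375  0.01 ] [188 166 142]
plate [ 0.61  -0.163  0.026] [ 0.622 -0.172  0.01 ] [25 23 22]
```

View pics/side0z.png

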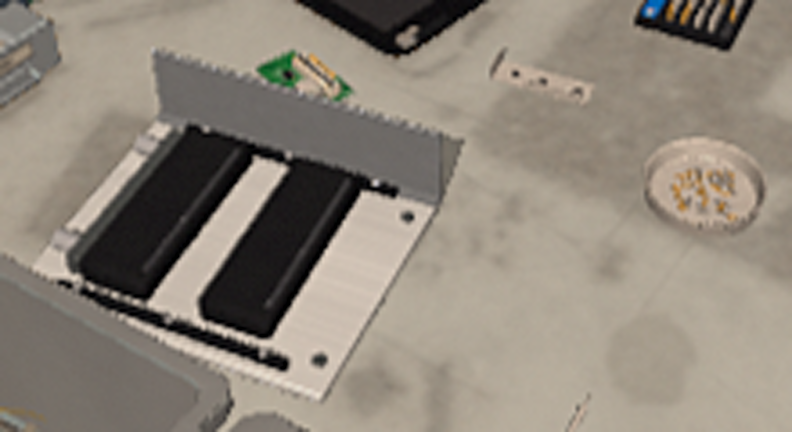

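The zoomed crop shows the fixed pack on the left against its stop (crop 150,210), the loose pack at (285,240), the guard along the far edge, and the bracket at (543,77). I'll move up over the area for a wrist view.

```bash
python3 -m creep '[{"tx":3.6,"ty":-1,"tz":-1.25,"grip":1},{"tx":3.6,"ty":-1,"tz":-1.25,"grip":1},{"tx":3.6,"ty":-1,"tz":-1.25,"grip":1},{"tx":3.6,"ty":-1,"tz":-1.25,"grip":1},{"tx":3.6,"ty":-1,"tz":-1.25,"grip":1},{"tx":3.6,"ty":-1,"tz":-1.25,"grip":1},{"tx":3.6,"ty":-1,"tz":-1.25,"grip":1},{"grip":1}]'
python3 -m creep '[{"grip":1},{"grip":1},{"grip":1}]' >/dev/null
python3 - <<'E'
from h import *
p,d,K,E=snap("wrist","w1"); cv2.imwrite("pics/w1.png",p[:,:,::-1])
print(K,(-E[:3,:3].T@E[:3,3]).round(3),E[:3,:3].round(2).tolist())
E
```

```text
[355.57722017 355.57722017 319.67442825 202.06054348] [ 0.337 -0.533  0.384] [[0.43, -0.9, -0.0], [-0.86, -0.41, 0.29], [-0.26, -0.12, -0.96]]$[0]: bad value
$[0]: bad value
```

View pics/w1.png

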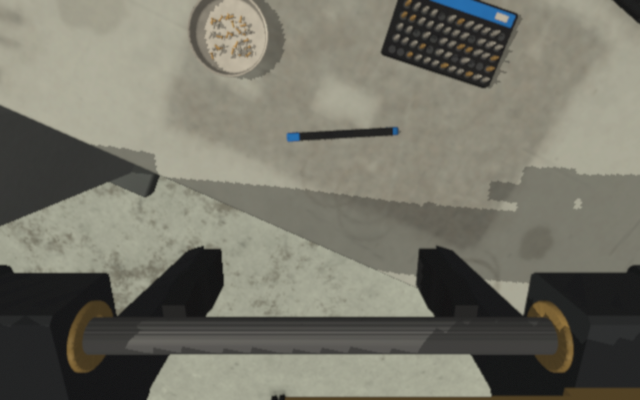

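The wrist view, still at the start pose, shows the dish at (235,35) with the fingers at the bottom. The rows were refused, probably because every key is required.

```bash
python3 -m creep '[{"grip":1,"tx":3.5,"ty":-1,"tz":-1.5,"spin":0},{"grip":1,"tx":3.5,"ty":-1,"tz":-1.5,"spin":0},{"grip":1,"tx":3.5,"ty":-1,"tz":-1.5,"spin":0},{"grip":1,"tx":3.5,"ty":-1,"tz":-1.5,"spin":0},{"grip":1,"tx":3.5,"ty":-1,"tz":-1.5,"spin":0},{"grip":1,"tx":3.5,"ty":-1,"tz":-1.5,"spin":0},{"grip":1,"tx":0,"ty":0,"tz":0,"spin":0},{"grip":1,"tx":0,"ty":0,"tz":0,"spin":0}]' 30
python3 - <<'E'
from h import *
p,d,K,E=snap("wrist","w2"); cv2.imwrite("pics/w2.png",p[:,:,::-1])
print((-E[:3,:3].T@E[:3,3]).round(3))
E
```

```text
clock: 0.82
tool_pos: [0.435, -0.4178, 0.2982]
eef_rot: [0.975, 0.223, 0.001, 0.0]
contact_force: [-0.5, -0.2, -0.7]
opening: 1.005
finger_force: 0.0
[ 0.503 -0.386  0.475]
```

View pics/w2.png

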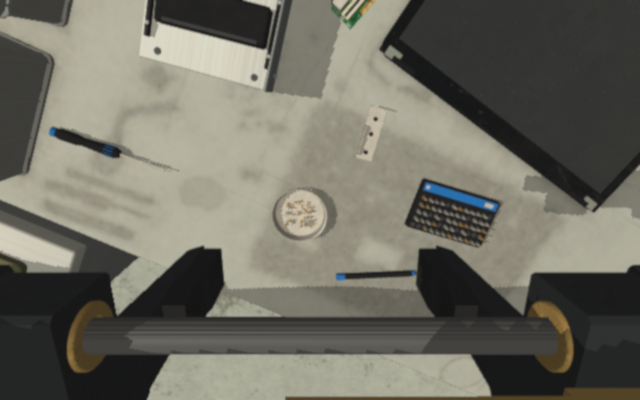

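The bracket is at (373,133) and the jig is cut off at the top (215,45). The tool needs to go further forward.

```bash
python3 -m creep '[{"grip":1,"tx":3.5,"ty":-1.5,"tz":0,"spin":0},{"grip":1,"tx":3.5,"ty":-1.5,"tz":0,"spin":0},{"grip":1,"tx":3,"ty":-1.5,"tz":0,"spin":0},{"grip":1,"tx":0,"ty":0,"tz":0,"spin":0},{"grip":1,"tx":0,"ty":0,"tz":0,"spin":0},{"grip":1,"tx":0,"ty":0,"tz":0,"spin":0}]'
python3 - <<'E'
from h import *
p,d,K,E=snap("wrist","w3"); cv2.imwrite("pics/w3.png",p[:,:,::-1])
W=cloud(d,K,E)
g=cv2.cvtColor(p,cv2.COLOR_RGB2GRAY)
# packs: dark + top height
m=((g<60)&(W[...,2]>0.02)&(W[...,2]<0.034)&(np.arange(400)[:,None]<240)).astype(np.uint8)
m=cv2.morphologyEx(m,cv2.MORPH_OPEN,np.ones((5,5)))
n,l,s,c=cv2.connectedComponentsWithStats(m)
for i in range(1,n):
    if s[i,4]<300: continue
    uv=np.argwhere(l==i)[:,::-1]; P=plane(uv,.027,K,E)
    print("dark",s[i],cv2.minAreaRect(np.float32(P[:,:2]*1000)),W[l==i][:,2].mean().round(4))
G=W[(W[...,2]>.045)&(W[...,2]<.07)&(d>0)&(np.arange(400)[:,None]<240)]
print("guard",len(G),cv2.minAreaRect(np.float32(G[:,:2]*1000)),np.percentile(G[:,2],99))
E
```

```text
clock: 1.37
tool_pos: [0.5013, -0.3385, 0.2966]
eef_rot: [0.976, 0.219, -0.001, 0.0]
contact_force: [0.2, -0.4, -0.0]
opening: 0.997
finger_force: 0.0
dark [ 206    0  115   65 4095] ((605.5545654296875, -219.47091674804688), (43.47109603881836, 128.47952270507812), 9.912545204162598) 0.0268
dark [ 200   70  108   57 3474] ((531.369140625, -237.26788330078125), (41.47495651245117, 126.97687530517578), 12.142824172973633) 0.0267
guard 9076 ((449.2113342285156, -151.10043334960938), (277.4583740234375, 440.82818603515625), 24.964017868041992) 0.06958068203395618
```

View pics/w3.png

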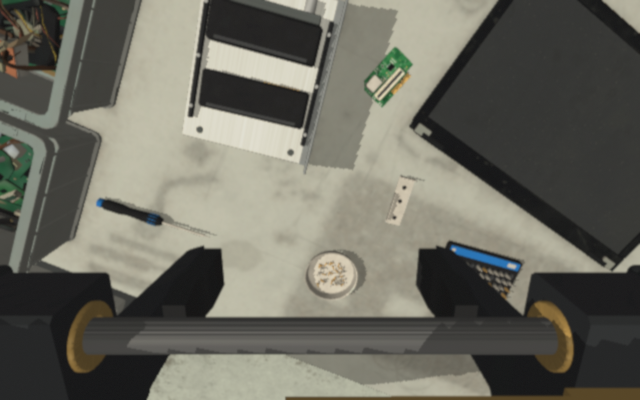

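The wrist view now shows the fixed pack at (263,32), the loose pack at (253,98), the guard's top edge running from (340,0) to (307,170), the bracket at (402,200), the board at (387,77) and the dish at (332,273).

```bash
python3 - <<'E'
from h import *
p,d,K,E=load("w3"); W=cloud(d,K,E); g=cv2.cvtColor(p,cv2.COLOR_RGB2GRAY)
def line(P):
    vx,vy,x,y=cv2.fitLine(np.float32(P*1000),cv2.DIST_HUBER,0,.01,.01).ravel(); return np.degrees(np.arctan2(vy,vx)),(x,y)
roi=np.zeros_like(g,bool); roi[0:175,295:350]=1
G=W[roi&(W[...,2]>.054)&(W[...,2]<.07)]; print("guardtop",len(G),line(G[:,:2]),cv2.minAreaRect(np.float32(G[:,:2]*1000)),G[:,2].max())
# plate near edge: for each column lowest bright pixel
hsv=cv2.cvtColor(p,cv2.COLOR_RGB2HSV)
e=[]
for u in range(190,298):
    dg=np.diff(g[105:175,u].astype(float)); k=np.argmin(dg); e.append((u,105+k+.5))
e=np.array(e); Pe=plane(e,.008,K,E)[:,:2]; a,c=line(Pe); print("edge",a,c)
# pack long faces: top-edge lines at z .027; loose near edge & far edge
for nm,r0,r1 in(("loose",66,130),("fixed",0,68)):
    m=((g<62)&(abs(W[...,2]-.027)<.006)); m[:r0]=0;m[r1:]=0; m[:,:195]=0;m[:,330:]=0
    m=cv2.morphologyEx(m.astype(np.uint8),cv2.MORPH_OPEN,np.ones((5,5)))
    lo=[];hi=[]
    for u in range(215,300):
        v=np.flatnonzero(m[:,u])
        if len(v): lo.append((u,v[0]-.5));hi.append((u,v[-1]+.5))
    for t,q in(("far",lo),("near",hi)): print(nm,t,line(plane(np.array(q),.027,K,E)[:,:2]))
    P=plane(np.argwhere(m)[:,::-1],.027,K,E); print(P[:,:2].min(0),P[:,:2].max(0))
# bracket
c=g[165:235,375:430]; t,_=cv2.threshold(c,0,255,cv2.THRESH_OTSU); print(t)
h=W[165:235,375:430,2]; m=(h>.006)
print("hmax",h.max(), m.sum())
P=W[165:235,375:430][m]; print(cv2.minAreaRect(np.float32(P[:,:2]*1000)))
mm=(c>max(t,180)).astype(np.uint8); n,l,s,ct=cv2.connectedComponentsWithStats(mm); i=1+s[1:,4].argmax()
uv=np.argwhere(l==i)[:,::-1]+[375,165]; print(s[i],ct[i]+[375,165])
for z in(.001,.012): print(z,cv2.minAreaRect(np.float32(plane(uv,z,K,E)[:,:2]*1000)))
np.set_printoptions(linewidth=250); print((h[::3,::2]*1000).round(0).astype(int))
cv2.imwrite("pics/br.png",cv2.resize(p[165:235,365:435,::-1],None,fx=8,fy=8,interpolation=cv2.INTER_NEAREST))
E
```

```text
guardtop 494 (np.float32(10.987708), (np.float32(578.9444), np.float32(-309.51407))) ((573.0714721679688, -310.666015625), (189.39398193359375, 3.0083489418029785), 10.97532844543457) 0.0644303962121775
edge -79.14306 (np.float32(466.25134), np.float32(-248.50739))
loose far (np.float32(-77.62501), (np.float32(551.70496), np.float32(-233.80132)))
loose near (np.float32(-77.973), (np.float32(515.37366), np.float32(-246.26523)))
[ 0.49832697 -0.30273028] [ 0.56420157 -0.17168608]
fixed far (np.float32(-78.87748), (np.float32(622.2847), np.float32(-199.3787)))
fixed near (np.float32(-78.95583), (np.float32(588.3944), np.float32(-224.67409)))
[ 0.57355281 -0.28551917] [ 0.63647237 -0.15507179]
166.0
hmax 0.47353672358067755 70
((538.1820678710938, -402.2689514160156), (191.85678100585938, 58.09318923950195), 54.37372589111328)
[ 12  13  30  47 468] [402.17094017 198.40598291]
0.001 ((488.6816711425781, -469.8379821777344), (65.98847961425781, 25.147445678710938), 10.674893379211426)
0.012 ((490.58514404296875, -466.05596923828125), (64.45237731933594, 24.56206703186035), 10.6745853424072
[... 2064 characters left out ...]
   1  -2]
 [  0  -1   0   0   0  -1   8   1   2   1   2   1   1   1   0   0  -1  -1   0   0   0   0  -1   1   0   0   1   1]
 [ -1  -1  -1   0   1   0   0   1   0   2   0   1   2   0   0  -1   1   2   0  -1   0   1   0   1   1   0   0  -1]
 [  0   0   1   2   0   1   1   0   2   1  -1   1   1   0   0   0   0  -1   0   1  -1   0   0   0   1   0  -1   1]
 [  1   1   3   0   0   0   1   0   0   1   2   1   0   0  -1   1  -1  -1  -1   0   1   2   0   1   1   0   2   1]
 [  0   0  -1   1   0   1   0  -1   0   1   0  -1   1   2   2   0   0   0  -1   0  -1   1  -1   1   0   1   0  -1]
 [ -1   0   1   1  -1   1   1  -1   0  -1   0  -1   2   1  -1   0   1   1   1  -2   0   0   0   1  -1   1  -1   1]]
```

View pics/br.png

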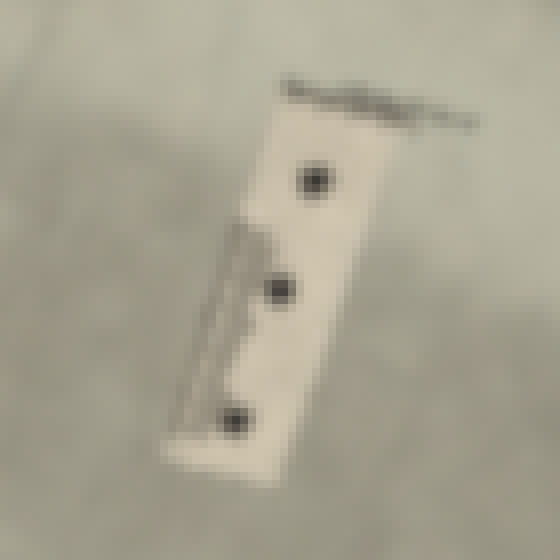

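The crop shows the bracket's base plate with corners at about (399,176), (414.5,179), (399.5,225) and (384.5,221), plus thin upright flanges. My measurements agree with each other:

| Item | Estimate | Basis |
|---|---|---|
| Jig yaw | 11.0° | guard, plate edge and fixed pack |
| Jig origin | about (0.564, -0.2274) | plate edge and guard |
| Gap between packs | about 29 mm | pack edges |

The bracket lies almost parallel to jig x. Next I align the tool and go behind the loose pack.

```bash
python3 -m creep '[{"grip":0.4,"tx":0,"ty":0,"tz":0,"spin":7.1},{"grip":0.4,"tx":0,"ty":0,"tz":0,"spin":7.1},{"grip":0.4,"tx":0,"ty":-3.2,"tz":0,"spin":0},{"grip":0.4,"tx":0.3,"ty":-3.2,"tz":0,"spin":0},{"grip":0.4,"tx":0,"ty":-3.1,"tz":0,"spin":0},{"grip":0.4,"tx":0,"ty":0,"tz":4,"spin":0},{"grip":0.4,"tx":0,"ty":0,"tz":4,"spin":0},{"grip":0.4,"tx":0,"ty":0,"tz":4,"spin":0}]'
python3 -m creep '[{"grip":0.4,"tx":0,"ty":0,"tz":3.5,"spin":0},{"grip":0.4,"tx":0,"ty":0,"tz":3.5,"spin":0},{"grip":0.4,"tx":0,"ty":0,"tz":0,"spin":0},{"grip":0.4,"tx":0,"ty":0,"tz":0,"spin":0},{"grip":0.4,"tx":0,"ty":0,"tz":0,"spin":0}]'
cat >> h.py <<'E'
from scipy.spatial.transform import Rotation as Ro
O=np.array([.564,-.2274]); Y=np.radians(11.0)
J=np.array([[np.cos(Y),np.sin(Y)],[-np.sin(Y),np.cos(Y)]])
def st():
    from plant import r
    s=r.get_state(); M=Ro.from_quat(s["eef_rot"]).as_matrix()
    print("jig mm",(J@(s["tool_pos"][:2]-O)*1000).round(1),"z",(s["tool_pos"][2]*1000).round(1),"yaw",np.degrees(np.arctan2(M[1,0],M[0,0])).round(2),"zax",M[:,2].round(4),"F",s["contact_force"].round(1),s["clock"]); return s
E
python3 - <<'E'
from h import *
st()
p,d,K,E=load("w3")
c=plane([(398.9,176.4),(414.5,178.9),(399.5,225.1),(384.5,220.8)],.001,K,E)[:,:2]*1000
print(c.round(1),c.mean(0),cv2.minAreaRect(np.float32(c)))
E
```

```text
clock: 2.08
tool_pos: [0.4871, -0.2449, 0.1771]
eef_rot: [0.995, 0.096, 0.001, 0.001]
contact_force: [0.1, -1.0, -0.8]
opening: 0.702
finger_force: 0.0
clock: 2.5
tool_pos: [0.4882, -0.2445, 0.109]
eef_rot: [0.995, 0.097, 0.001, 0.001]
contact_force: [0.4, 0.1, -0.6]
opening: 0.7
finger_force: 0.0
jig mm [-77.6  -2.3] z 109.0 yaw 11.1 zax [ 0.0019 -0.0016 -1.    ] F [ 0.4  0.1 -0.6] 2.5
[[ 519.2 -450.4]
 [ 525.2 -471.3]
 [ 457.7 -485.5]
 [ 454.3 -463.2]] [ 489.13596431 -467.61214993] ((489.1761474609375, -467.39508056640625), (68.99287414550781, 22.50929069519043), 11.82832145690918)
```

```bash
python3 -m creep '[{"grip":0.4,"tx":-0.3,"ty":0,"tz":3.5,"spin":0},{"grip":0.4,"tx":0,"ty":0,"tz":3,"spin":0},{"grip":0.4,"tx":0,"ty":0,"tz":2,"spin":0},{"grip":0.4,"tx":0,"ty":0,"tz":1,"spin":0},{"grip":0.4,"tx":0,"ty":0,"tz":0,"spin":0},{"grip":0.4,"tx":0,"ty":0,"tz":0,"spin":0}]'
python3 - <<'E'
from h import *
st(); p,d,K,E=snap("scene","s1"); q=snap("side","sd1")[0]
a=cv2.resize(p[120:220,260:410,::-1],None,fx=3,fy=3); b=cv2.resize(q[170:290,200:350,::-1],None,fx=3,fy=3)
cv2.imwrite("pics/chk1.png",np.vstack([a[:240],b]))
E
```

```text
clock: 3.0
tool_pos: [0.486, -0.2442, 0.014]
eef_rot: [0.995, 0.098, 0.001, 0.001]
contact_force: [-0.1, -0.0, -0.2]
opening: 0.705
finger_force: 0.0
jig mm [-79.7  -1.6] z 14.0 yaw 11.21 zax [ 0.0025 -0.0013 -1.    ] F [-0.1 -0.  -0.2] 3.0
```

View pics/chk1.png

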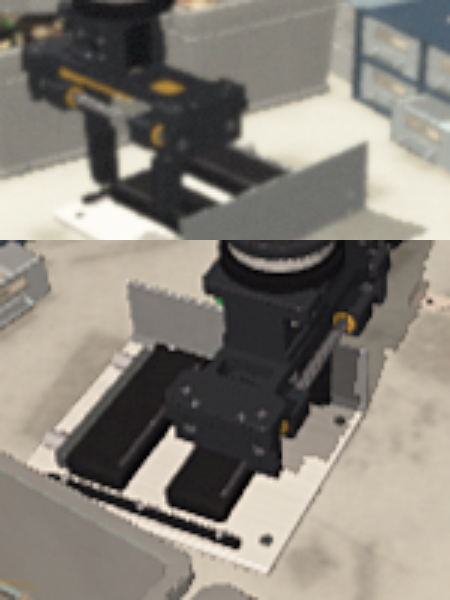

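The fingers are down on the plate behind the loose pack, and the gripper body clears the guard. I'll push slowly, about 70 mm/s and then slower.

```bash
python3 -m creep '[{"grip":0.4,"tx":0.6,"ty":0,"tz":0,"spin":0.2},{"grip":0.4,"tx":0.6,"ty":0,"tz":0,"spin":0},{"grip":0.4,"tx":0.5,"ty":0,"tz":0,"spin":0},{"grip":0.4,"tx":0.5,"ty":0,"tz":0,"spin":0},{"grip":0.4,"tx":0.5,"ty":0,"tz":0,"spin":0},{"grip":0.4,"tx":0.5,"ty":0,"tz":0,"spin":0},{"grip":0.4,"tx":0.4,"ty":0,"tz":0,"spin":0},{"grip":0.4,"tx":0,"ty":0,"tz":0,"spin":0}]'
python3 -m creep '[{"grip":0.4,"tx":0.2,"ty":0,"tz":0,"spin":0},{"grip":0.4,"tx":0.2,"ty":0,"tz":0,"spin":0},{"grip":0.4,"tx":0.1,"ty":0,"tz":0,"spin":0},{"grip":0.4,"tx":0,"ty":0,"tz":0,"spin":0}]'
python3 -c "from h import *;st()"
```

```text
clock: 3.77
tool_pos: [0.5215, -0.236, 0.0124]
eef_rot: [0.995, 0.097, 0.001, 0.0]
contact_force: [0.3, 1.6, 0.4]
opening: 0.704
finger_force: 0.0
clock: 4.1
tool_pos: [0.5252, -0.2355, 0.0124]
eef_rot: [0.995, 0.096, 0.0, 0.0]
contact_force: [0.3, 0.3, 0.6]
opening: 0.702
finger_force: 0.0
jig mm [-39.6  -0.5] z 12.4 yaw 11.03 zax [ 2.e-04 -0.e+00 -1.e+00] F [0.3 0.3 0.6] 4.1
```

```bash
python3 -m creep '[{"grip":0.4,"tx":0.1,"ty":0,"tz":-0.1,"spin":0},{"grip":0.4,"tx":0.1,"ty":0,"tz":0,"spin":0},{"grip":0.4,"tx":0.1,"ty":0,"tz":0,"spin":0},{"grip":0.4,"tx":0,"ty":0,"tz":0,"spin":0}]'
python3 -m creep '[{"grip":0.4,"tx":0.1,"ty":0,"tz":0,"spin":0},{"grip":0.4,"tx":0.1,"ty":0,"tz":0,"spin":0},{"grip":0.4,"tx":0,"ty":0,"tz":0,"spin":0}]'
python3 -c "
from h import *;st()
snap('side','sd2');p=snap('scene','sc2')[0]
a=cv2.resize(p[120:220,260:410,::-1],None,fx=3,fy=3);q=np.load('pics/sd2.npz')['p']
b=cv2.resize(q[190:290,200:350,::-1],None,fx=5,fy=5);cv2.imwrite('pics/chk2.png',b)"
```

```text
clock: 4.43
tool_pos: [0.5282, -0.2349, 0.0135]
eef_rot: [0.995, 0.096, 0.0, 0.0]
contact_force: [0.2, 0.5, -0.9]
opening: 0.701
finger_force: 0.0
clock: 4.68
tool_pos: [0.5302, -0.2344, 0.0134]
eef_rot: [0.995, 0.096, 0.0, 0.0]
contact_force: [0.1, 0.4, -0.6]
opening: 0.698
finger_force: 0.0
jig mm [-34.5  -0.5] z 13.4 yaw 11.04 zax [ 4.e-04 -0.e+00 -1.e+00] F [ 0.1  0.4 -0.6] 4.6833
```

```bash
python3 -m creep '[{"grip":0.4,"tx":0.1,"ty":0,"tz":0,"spin":0},{"grip":0.4,"tx":0.1,"ty":0,"tz":0,"spin":0},{"grip":0.4,"tx":0,"ty":0,"tz":0,"spin":0}]'
python3 -m creep '[{"grip":0.4,"tx":0.1,"ty":0,"tz":0,"spin":0},{"grip":0.4,"tx":0,"ty":0,"tz":0,"spin":0}]'
python3 - <<'E'
from h import *
st()
p,d,K,E=snap("side","sd3"); W=cloud(d,K,E); g=cv2.cvtColor(p,cv2.COLOR_RGB2GRAY)
# top-plane gray profile along jig x at several jig y (z=27mm), side view
for y in(30,45,60):
    xs=np.arange(-60,75,3.); P=np.c_[np.c_[xs,np.full(len(xs),y)]@J/1000+O,np.full(len(xs),.027)]
    uv=proj(P,K,E); v=cv2.remap(g,np.float32(uv[:,:1]),np.float32(uv[:,1:]),1).ravel()
    z=[int(round(W[int(b),int(a),2]*1000)) for a,b in uv]
    print(y,list(zip(xs.astype(int).tolist(),v.tolist(),z)))
E
```

```text
clock: 5.03
tool_pos: [0.5322, -0.2341, 0.0134]
eef_rot: [0.995, 0.096, 0.0, 0.0]
contact_force: [-1.3, 0.0, -0.1]
opening: 0.701
finger_force: 0.0
clock: 5.2
tool_pos: [0.5331, -0.2339, 0.0134]
eef_rot: [0.995, 0.096, 0.0, 0.0]
contact_force: [0.4, 0.3, -0.1]
opening: 0.701
finger_force: 0.0
jig mm [-31.6  -0.5] z 13.4 yaw 11.03 zax [ 3.e-04 -0.e+00 -1.e+00] F [ 0.4  0.3 -0.1] 5.2
30 [(-60, 25, 27), (-57, 52, 29), (-54, 64, 29), (-51, 31, 28), (-48, 30, 27), (-45, 33, 29), (-42, 30, 28), (-39, 32, 27), (-36, 32, 27), (-33, 32, 26), (-30, 31, 27), (-27, 30, 29), (-24, 30, 28), (-21, 26, 28), (-18, 59, 28), (-15, 192, 11), (-12, 229, 9), (-9, 222, 9), (-6, 219, 8), (-3, 220, 10), (0, 219, 10), (3, 223, 9), (6, 209, 9), (9, 75, 14), (12, 7, 17), (15, 19, 27), (18, 35, 29), (21, 60, 29), (24, 58, 29), (27, 29, 27), (30, 30, 28), (33, 32, 29), (36, 33, 28), (39, 32, 29), (42, 32, 27), (45, 30, 29), (48, 30, 28), (51, 31, 28), (54, 32, 30), (57, 29, 29), (60, 55, 26), (63, 88, 24), (66, 81, 25), (69, 137, 22), (72, 222, 10)]
45 [(-60, 27, 28), (-57, 52, 28), (-54, 64, 28), (-51, 32, 28), 
[... 539 characters left out ...]
, 23), (66, 80, 24), (69, 93, 9), (72, 135, 21)]
60 [(-60, 34, 27), (-57, 36, 27), (-54, 37, 28), (-51, 35, 27), (-48, 34, 28), (-45, 34, 27), (-42, 34, 25), (-39, 36, 27), (-36, 34, 25), (-33, 34, 27), (-30, 33, 27), (-27, 31, 29), (-24, 32, 25), (-21, 22, 28), (-18, 77, 27), (-15, 214, 10), (-12, 221, 9), (-9, 217, 8), (-6, 219, 12), (-3, 218, 8), (0, 219, 7), (3, 223, 11), (6, 220, 10), (9, 79, 16), (12, 7, 20), (15, 22, 24), (18, 35, 27), (21, 34, 28), (24, 33, 27), (27, 32, 27), (30, 32, 27), (33, 32, 28), (36, 33, 28), (39, 34, 29), (42, 34, 31), (45, 33, 27), (48, 32, 28), (51, 31, 27), (54, 31, 27), (57, 28, 28), (60, 55, 23), (63, 94, 23), (66, 80, 25), (69, 113, 15), (72, 180, 10)]
```

```bash
python3 - <<'E'
from h import *
ims=[cv2.resize(load(n)[0][185:285,200:350,::-1],None,fx=2.6,fy=2.6,interpolation=cv2.INTER_CUBIC) for n in("side0","sd1")]
ims2=[cv2.resize(load("sd3")[0][185:285,200:350,::-1],None,fx=2.6,fy=2.6,interpolation=cv2.INTER_CUBIC),cv2.resize(load("sc2" )[0][140:225,260:387,::-1],(390,260))]
cv2.imwrite("pics/cmp.png",np.vstack([np.hstack(ims),np.hstack(ims2)]))
E
```

```text
(no output)
```

View pics/cmp.png

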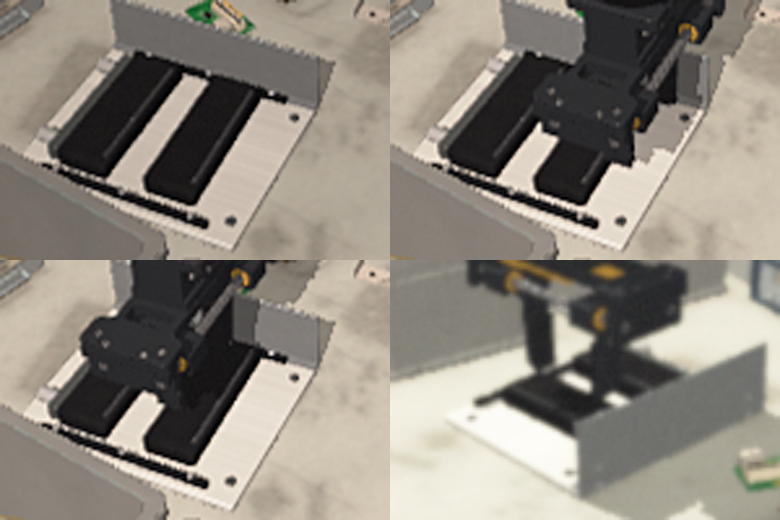

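The comparison shows the loose pack unmoved. In the bottom-right panel the fingers are passing over its top, so the open fingertips sit higher than the TCP. I'll measure the fingertip height from depth.

```bash
python3 - <<'E'
from h import *
from plant import r
st()
p,d,K,E=snap("wrist","w4"); W=cloud(d,K,E)
s=r.get_state(); T=s["tool_pos"]; M=Ro.from_quat(s["eef_rot"]).as_matrix()
def tips(W,T,M,d,lab):
    L=((W-T)@M)*1000; ok=(d>0)&(np.abs(L[...,0])<25)&(np.abs(L[...,1])<75)&(L[...,2]>-70)
    ok[:240]=0
    for sg in(-1,1):
        m=ok&(np.sign(L[...,1])==sg)&(L[...,2]<100)
        Q=L[m]; print(lab,sg,len(Q))
        if len(Q):
            h=np.histogram(Q[:,2],bins=np.arange(-70,40,5)); print(list(zip(h[1].astype(int).tolist(),h[0].tolist())))
tips(W,T,M,d,"w4")
# scene view clouds near tool
for n in("scene","side"):
    p,d,K,E=snap(n,n+"4"); L=((cloud(d,K,E)-T)@M)*1000; g=p.max(2)
    m=(d>0)&(np.abs(L[...,0])<14)&(np.abs(L[...,1])<60)&(np.abs(L[...,1])>20)&(L[...,2]>-60)&(L[...,2]<30)
    for sg in(-1,1):
        Q=L[m&(np.sign(L[...,1])==sg)]
        h=np.histogram(Q[:,2],bins=np.arange(-60,30,4)); print(n,sg,list(zip(h[1].astype(int).tolist(),h[0].tolist())))
        f=Q[Q[:,2]<-18]; 
        if len(f): print(np.percentile(f,[2,50,98],axis=0).round(1).tolist())
E
```

```text
jig mm [-31.7  -0.5] z 13.4 yaw 11.03 zax [ 2.e-04 -1.e-04 -1.e+00] F [ 0.5  0.2 -0.4] 5.25
w4 -1 7758
[(-70, 371), (-65, 413), (-60, 429), (-55, 473), (-50, 320), (-45, 295), (-40, 258), (-35, 154), (-30, 0), (-25, 0), (-20, 10), (-15, 4362), (-10, 5), (-5, 405), (0, 152), (5, 111), (10, 0), (15, 0), (20, 0), (25, 0), (30, 0)]
w4 1 7725
[(-70, 384), (-65, 403), (-60, 424), (-55, 468), (-50, 332), (-45, 284), (-40, 258), (-35, 159), (-30, 0), (-25, 0), (-20, 13), (-15, 4688), (-10, 2), (-5, 309), (0, 1), (5, 0), (10, 0), (15, 0), (20, 0), (25, 0), (30, 0)]
scene -1 [(-60, 14), (-56, 15), (-52, 16), (-48, 14), (-44, 15), (-40, 13), (-36, 14), (-32, 2), (-28, 0), (-24, 0), (-20, 0), (-16, 72), (-12, 4), (-8, 0), (-4, 0), (0, 0), (4, 0), (8, 0), (12, 0), (16, 0), (20, 0), (24, 0)]
[[-13.2, -42.9, -59.8], [-7.2, -33.0, -45.9], [6.4, -29.7, -32.2]]
scene 1 [(-60, 18), (-56, 17), (-52, 16), (-48, 15), (-44, 15), (-40, 18), (-36, 8), (-32, 2), (-28, 0), (-24, 0), (-20, 0), (-16, 20), (-12, 1), (-8, 0), (-4, 0), (0, 0), (4, 0), (8, 0), (12, 0), (16, 0), (20, 0), (24, 0)]
[[-12.8, 29.9, -59.7], [-8.1, 43.6, -47.4], [7.8, 46.5, -32.8]]
side -1 [(-60, 2), (-56, 2), (-52, 8), (-48, 10), (-44, 16), (-40, 10), (-36, 3), (-32, 1), (-28, 0), (-24, 0), (-20, 14), (-16, 178), (-12, 1), (-8, 0), (-4, 0), (0, 0), (4, 2), (8, 0), (12, 0), (16, 0), (20, 0), (24, 0)]
[[-11.2, -45.4, -56.8], [-8.9, -42.3, -43.4], [9.6, -30.1, -32.3]]
side 1 [(-60, 11), (-56, 16), (-52, 16), (-48, 15), (-44, 14), (-40, 14), (-36, 14), (-32, 1), (-28, 0), (-24, 0), (-20, 13), (-16, 121), (-12, 0), (-8, 0), (-4, 0), (0, 0), (4, 0), (8, 0), (12, 0), (16, 0), (20, 0), (24, 0)]
[[-11.2, 30.7, -58.2], [-6.3, 33.3, -45.9], [6.8, 46.6, -32.7]]
```

The fingers swing on arcs. At 0.7 open, their tips are 33 mm behind the TCP. I'll back off, lift, and measure the tip offset at shut and at about 26 mm opening.

```bash
python3 -m creep '[{"grip":0.4,"tx":0,"ty":0,"tz":-4,"spin":0},{"grip":0.4,"tx":0,"ty":0,"tz":-4,"spin":0},{"grip":-0.35,"tx":-3,"ty":0,"tz":0,"spin":0},{"grip":-0.35,"tx":-3,"ty":0,"tz":0,"spin":0},{"grip":-0.35,"tx":0,"ty":0,"tz":0,"spin":0},{"grip":-0.35,"tx":0,"ty":0,"tz":0,"spin":0},{"grip":-0.35,"tx":0,"ty":0,"tz":0,"spin":0},{"grip":-0.35,"tx":0,"ty":0,"tz":0,"spin":0}]'
cat >> h.py <<'E'
def tips(tag):
    from plant import r
    s=r.get_state(); T=s["tool_pos"]; M=Ro.from_quat(s["eef_rot"]).as_matrix()
    for n in("scene","side"):
        p,d,K,E=snap(n,f"{n}{tag}"); L=((cloud(d,K,E)-T)@M)*1000
        m=(d>0)&(np.abs(L[...,0])<15)&(np.abs(L[...,1])<62)&(L[...,2]>-50)&(L[...,2]<20)
        Q=L[m]; h=np.histogram(Q[:,2],bins=np.arange(-50,20,3)); print(n,round(float(s["opening"]),3),list(zip(h[1].tolist(),h[0].tolist())))
        if len(Q): print(np.percentile(Q,[1,99],axis=0).round(1).tolist())
E
python3 -c "
from h import *
st();tips('a')"
python3 -m creep '[{"grip":-1,"tx":0,"ty":0,"tz":0,"spin":0},{"grip":-1,"tx":0,"ty":0,"tz":0,"spin":0},{"grip":-1,"tx":0,"ty":0,"tz":0,"spin":0},{"grip":-1,"tx":0,"ty":0,"tz":0,"spin":0},{"grip":-1,"tx":0,"ty":0,"tz":0,"spin":0}]'
python3 -c "
from h import *
st();tips('b')"
```

```text
clock: 6.07
tool_pos: [0.4754, -0.2451, 0.0934]
eef_rot: [0.995, 0.097, 0.001, 0.0]
contact_force: [0.6, 0.6, 0.3]
opening: 0.326
finger_force: 0.0
jig mm [-90.4  -0.4] z 93.4 yaw 11.08 zax [ 1.5e-03  1.0e-04 -1.0e+00] F [0.6 0.6 0.3] 6.0667
scene 0.326 [(-50, 24), (-47, 27), (-44, 29), (-41, 27), (-38, 24), (-35, 22), (-32, 5), (-29, 0), (-26, 0), (-23, 0), (-20, 0), (-17, 0), (-14, 0), (-11, 0), (-8, 0), (-5, 0), (-2, 0), (1, 0), (4, 0), (7, 0), (10, 0), (13, 0), (16, 0)]
[[-13.2, -27.7, -49.6], [7.9, 29.6, -31.3]]
side 0.326 [(-50, 4), (-47, 13), (-44, 9), (-41, 18), (-38, 15), (-35, 9), (-32, 3), (-29, 0), (-26, 0), (-23, 0), (-20, 0), (-17, 0), (-14, 0), (-11, 0), (-8, 0), (-5, 0), (-2, 0), (1, 0), (4, 0), (7, 0), (10, 0), (13, 0), (16, 0)]
[[-10.7, -27.6, -48.7], [3.8, 27.5, -31.8]]
clock: 6.58
tool_pos: [0.474, -0.2454, 0.0934]
eef_rot: [0.995, 0.096, 0.0, 0.0]
contact_force: [-0.0, -0.8, -0.0]
opening: 0.001
finger_force: 0.0
jig mm [-91.7  -0.5] z 93.4 yaw 11.04 zax [ 0. -0. -1.] F [-0.  -0.8 -0. ] 6.5833
scene 0.001 [(-50, 20), (-47, 15), (-44, 21), (-41, 15), (-38, 15), (-35, 15), (-32, 4), (-29, 0), (-26, 0), (-23, 0), (-20, 0), (-17, 0), (-14, 0), (-11, 0), (-8, 0), (-5, 0), (-2, 0), (1, 0), (4, 0), (7, 0), (10, 0), (13, 0), (16, 0)]
[[-13.4, -13.6, -49.8], [6.9, 15.3, -30.8]]
side 0.001 [(-50, 12), (-47, 15), (-44, 9), (-41, 14), (-38, 9), (-35, 4), (-32, 2), (-29, 0), (-26, 0), (-23, 0), (-20, 0), (-17, 0), (-14, 0), (-11, 0), (-8, 0), (-5, 0), (-2, 0), (1, 0), (4, 0), (7, 0), (10, 0), (13, 0), (16, 0)]
[[-11.3, -14.3, -49.9], [-1.9, 13.2, -31.3]]
```

Three views agree that the tips are about 31 mm behind the reported TCP at every opening. So the tool data are offset, and that fits the contactless pass over the pack. I'll use tip z = TCP z + 31 mm and redo the push lower, watching the force.

```bash
python3 -m creep '[{"grip":0.4,"tx":0.7,"ty":0,"tz":0,"spin":0},{"grip":0.4,"tx":0,"ty":0,"tz":2,"spin":0},{"grip":0.4,"tx":0,"ty":0,"tz":2,"spin":0},{"grip":0.4,"tx":0,"ty":0,"tz":2,"spin":0},{"grip":0.4,"tx":0,"ty":0,"tz":2,"spin":0},{"grip":0.4,"tx":0,"ty":0,"tz":2,"spin":0},{"grip":0.4,"tx":0,"ty":0,"tz":0.5,"spin":0},{"grip":0.4,"tx":0,"ty":0,"tz":0,"spin":0}]'
python3 -c "
from h import *
st();tips('c')"
```

```text
clock: 7.35
tool_pos: [0.4804, -0.2435, -0.0128]
eef_rot: [0.995, 0.096, -0.001, -0.001]
contact_force: [-0.8, -0.2, -0.1]
opening: 0.583
finger_force: 0.0
jig mm [-85.1   0.1] z -12.8 yaw 11.05 zax [-0.0021  0.001  -1.    ] F [-0.8 -0.2 -0.1] 7.35
scene 0.583 [(-50, 35), (-47, 16), (-44, 23), (-41, 27), (-38, 20), (-35, 14), (-32, 8), (-29, 0), (-26, 0), (-23, 216), (-20, 43), (-17, 0), (-14, 0), (-11, 0), (-8, 0), (-5, 0), (-2, 0), (1, 0), (4, 0), (7, 0), (10, 0), (13, 0), (16, 0)]
[[-14.4, -58.6, -49.6], [14.5, 58.6, -19.1]]
side 0.583 [(-50, 8), (-47, 5), (-44, 8), (-41, 7), (-38, 11), (-35, 4), (-32, 0), (-29, 0), (-26, 70), (-23, 319), (-20, 16), (-17, 0), (-14, 0), (-11, 0), (-8, 0), (-5, 0), (-2, 0), (1, 0), (4, 0), (7, 0), (10, 0), (13, 0), (16, 0)]
[[-14.8, -61.2, -47.9], [14.3, 58.9, -19.3]]
```

```bash
python3 -m creep '[{"grip":0.4,"tx":0,"ty":0,"tz":0.4,"spin":0},{"grip":0.4,"tx":0.5,"ty":0,"tz":0,"spin":0},{"grip":0.4,"tx":0.5,"ty":0,"tz":0,"spin":0},{"grip":0.4,"tx":0.5,"ty":0,"tz":0,"spin":0},{"grip":0.4,"tx":0.5,"ty":0,"tz":0,"spin":0},{"grip":0.4,"tx":0.5,"ty":0,"tz":0,"spin":0},{"grip":0.4,"tx":0.5,"ty":0,"tz":0,"spin":0},{"grip":0.4,"tx":0.4,"ty":0,"tz":0,"spin":0}]'
python3 -m creep '[{"grip":0.4,"tx":0.4,"ty":0,"tz":0,"spin":0},{"grip":0.4,"tx":0.3,"ty":0,"tz":0,"spin":0},{"grip":0.4,"tx":0.2,"ty":0,"tz":0,"spin":0},{"grip":0.4,"tx":0.2,"ty":0,"tz":0,"spin":0},{"grip":0.4,"tx":0,"ty":0,"tz":0,"spin":0},{"grip":0.4,"tx":0,"ty":0,"tz":0,"spin":0}]'
cat >> h.py <<'E'
def prof(tag,ys=(-40,-20,50,60)):
    p,d,K,E=snap("side",tag); g=cv2.cvtColor(p,cv2.COLOR_RGB2GRAY)
    for y in ys:
        xs=np.arange(-40,70,.5); P=np.c_[np.c_[xs,np.full(len(xs),y)]@J/1000+O,np.full(len(xs),.027)]
        uv=proj(P,K,E); v=cv2.remap(g,np.float32(uv[:,:1]),np.float32(uv[:,1:]),1).ravel()
        print(y,"bright x:",xs[v>100][[0,-1]] if (v>100).any() else None, "gap px",xs[(v>100)&(xs<25)].tolist(), v[::6].tolist())
E
python3 -c "
from h import *
st();prof('p1')"
```

```text
clock: 8.12
tool_pos: [0.5144, -0.2376, -0.0155]
eef_rot: [0.995, 0.096, -0.0, 0.0]
contact_force: [-2.3, -0.8, 2.1]
opening: 0.698
finger_force: 1.2
clock: 8.62
tool_pos: [0.5259, -0.2353, -0.0156]
eef_rot: [0.995, 0.096, 0.001, 0.0]
contact_force: [-1.0, 1.2, 0.4]
opening: 0.701
finger_force: 0.1
jig mm [-38.9  -0.5] z -15.6 yaw 11.05 zax [ 0.0015  0.     -1.    ] F [-1.   1.2  0.4] 8.6167
-40 bright x: [-27.5  69.5] gap px [-27.5, -27.0, -26.5, -26.0, -25.5] [25, 32, 34, 86, 97, 99, 21, 19, 25, 30, 44, 49, 49, 48, 47, 45, 48, 46, 46, 47, 46, 47, 45, 47, 47, 48, 49, 48, 38, 31, 30, 31, 28, 37, 80, 85, 90]
-20 bright x: [68.  69.5] gap px [] [68, 25, 44, 49, 49, 45, 39, 32, 27, 29, 46, 49, 47, 43, 46, 41, 41, 39, 37, 45, 41, 41, 36, 33, 37, 45, 49, 48, 35, 31, 29, 31, 29, 41, 79, 82, 104]
50 bright x: [-40.   69.5] gap px [-40.0, -39.5, -39.0, -38.5, -38.0, -37.5, -37.0] [215, 112, 8, 22, 41, 66, 40, 32, 31, 29, 30, 32, 31, 29, 31, 31, 32, 31, 22, 30, 52, 61, 33, 31, 32, 32, 32, 31, 32, 30, 30, 31, 31, 42, 80, 83, 94]
60 bright x: [-40.   69.5] gap px [-40.0, -39.5, -39.0, -38.5, -38.0, -37.5, -37.0] [230, 125, 5, 26, 36, 36, 36, 36, 34, 35, 35, 35, 32, 34, 33, 32, 31, 26, 25, 30, 36, 33, 32, 32, 32, 31, 33, 33, 33, 34, 32, 32, 29, 39, 85, 85, 87]
```

```bash
for i in 1; do python3 -m creep '[{"grip":0.4,"tx":0.1,"ty":0,"tz":0,"spin":0},{"grip":0.4,"tx":0.1,"ty":0,"tz":0,"spin":0},{"grip":0.4,"tx":0,"ty":0,"tz":0,"spin":0}]'; done
python3 -m creep '[{"grip":0.4,"tx":0.1,"ty":0,"tz":0,"spin":0},{"grip":0.4,"tx":0,"ty":0,"tz":0,"spin":0}]'
python3 -c "
from h import *
st();prof('p2',(50,60))"
```

```text
clock: 8.92
tool_pos: [0.5269, -0.2351, -0.0156]
eef_rot: [0.995, 0.096, -0.0, 0.0]
contact_force: [-1.1, 0.2, 0.6]
opening: 0.702
finger_force: 0.6
clock: 9.08
tool_pos: [0.527, -0.2351, -0.0156]
eef_rot: [0.995, 0.096, -0.001, -0.0]
contact_force: [-4.1, -0.2, 2.4]
opening: 0.701
finger_force: 1.8
jig mm [-37.8  -0.5] z -15.6 yaw 11.01 zax [-1.8e-03 -1.0e-04 -1.0e+00] F [-4.1 -0.2  2.4] 9.0833
50 bright x: [-40.   69.5] gap px [-40.0, -39.5, -39.0, -38.5, -38.0, -37.5, -37.0, -36.5, -36.0] [217, 191, 17, 15, 31, 60, 49, 31, 30, 31, 31, 32, 30, 30, 29, 31, 31, 33, 29, 28, 52, 61, 32, 31, 32, 32, 33, 30, 31, 31, 32, 32, 30, 42, 80, 84, 94]
60 bright x: [-40.   69.5] gap px [-40.0, -39.5, -39.0, -38.5, -38.0, -37.5, -37.0, -36.5, -36.0, -35.5] [227, 194, 28, 16, 33, 36, 36, 35, 32, 35, 35, 36, 32, 32, 32, 32, 30, 28, 31, 33, 36, 31, 32, 32, 33, 32, 32, 34, 34, 33, 32, 32, 28, 38, 85, 84, 87]
```

```bash
python3 -m creep '[{"grip":0.4,"tx":0.15,"ty":0,"tz":0,"spin":0},{"grip":0.4,"tx":0.15,"ty":0,"tz":0,"spin":0},{"grip":0.4,"tx":0.1,"ty":0,"tz":0,"spin":0},{"grip":0.4,"tx":0,"ty":0,"tz":0,"spin":0},{"grip":0.4,"tx":0,"ty":0,"tz":0,"spin":0}]'
python3 -c "
from h import *
s=st();print(s['moment'])"
python3 -m creep '[{"grip":0.4,"tx":-0.3,"ty":0,"tz":0,"spin":0},{"grip":0.4,"tx":-0.4,"ty":0,"tz":0,"spin":0},{"grip":0.4,"tx":-0.6,"ty":0,"tz":0,"spin":0},{"grip":0.4,"tx":-1,"ty":0,"tz":-1,"spin":0},{"grip":0.4,"tx":0,"ty":0,"tz":-4,"spin":0},{"grip":0.4,"tx":-0,"ty":0,"tz":-4,"spin":0},{"grip":0.4,"tx":0,"ty":0,"tz":-4,"spin":0},{"grip":0.2,"tx":0,"ty":0,"tz":-4,"spin":0}]'
```

```text
clock: 9.55
tool_pos: [0.5268, -0.235, -0.0156]
eef_rot: [0.995, 0.095, -0.004, -0.0]
contact_force: [-10.4, -1.2, 8.4]
opening: 0.702
finger_force: 5.1
jig mm [-38.   -0.4] z -15.6 yaw 10.95 zax [-8.9e-03 -3.0e-04 -1.0e+00] F [-10.4  -1.2   8.4] 9.55
[-0.2108034   2.04494292  0.08559674]
clock: 10.22
tool_pos: [0.5088, -0.2386, 0.1569]
eef_rot: [0.995, 0.096, 0.0, 0.0]
contact_force: [0.3, -0.4, 0.9]
opening: 0.647
finger_force: 0.0
```

Closed up with about 10 N. I'll check the seam from the wrist camera, and remeasure the bracket from further back.

```bash
python3 -m creep '[{"grip":0.2,"tx":-1,"ty":1.5,"tz":-3.5,"spin":0},{"grip":0.2,"tx":-1,"ty":2,"tz":-3.5,"spin":0},{"grip":0.2,"tx":-1,"ty":3,"tz":-1,"spin":0},{"grip":0.2,"tx":-1,"ty":3,"tz":0,"spin":0},{"grip":0.2,"tx":0,"ty":3,"tz":0,"spin":0},{"grip":0.2,"tx":0,"ty":0,"tz":0,"spin":0},{"grip":0.2,"tx":0,"ty":0,"tz":0,"spin":0},{"grip":0.2,"tx":0,"ty":0,"tz":0,"spin":0}]'
python3 - <<'E'
from h import *
st(); p,d,K,E=snap("wrist","w5"); g=cv2.cvtColor(p,cv2.COLOR_RGB2GRAY); W=cloud(d,K,E)
def px(pts,z): return proj(np.c_[np.atleast_2d(pts)@J/1000+O,np.full(len(pts),z)],K,E)
print("seam px",px(np.array([[20,0],[20,60],[20,-60]]),.027).round(0).tolist())
for y in(-50,-25,0,25,50):
    xs=np.arange(-40,80,1.); uv=px(np.c_[xs,np.full(len(xs),y)],.027)
    v=cv2.remap(g,np.float32(uv[:,:1]),np.float32(uv[:,1:]),1).ravel(); b=xs[v>100]
    print(y,"left edge",b[b<0].max() if (b<0).any() else None,"right",b[b>40].min() if (b>40).any() else None,"max in",v[(xs>-15)&(xs<55)].max())
# bracket segmentation
uv=proj(np.array([[.4891,-.4676,.001]]),K,E)[0]; print("br px",uv)
x0,y0=int(uv[0])-38,int(uv[1])-38; c=p[y0:y0+76,x0:x0+76]; gg=cv2.cvtColor(c,cv2.COLOR_RGB2GRAY)
cv2.imwrite("pics/last.png",np.hstack([cv2.resize(p[max(0,y0-0):y0+76,x0:x0+76,::-1],None,fx=7,fy=7,interpolation=cv2.INTER_NEAREST)]))
m=((gg>185)).astype(np.uint8); n,l,s,ct=cv2.connectedComponentsWithStats(m); i=1+s[1:,4].argmax()
q=np.argwhere(l==i)[:,::-1]+[x0,y0]; print(s[i],cv2.minAreaRect(np.float32(plane(q,.001,K,E)[:,:2]*1000)))
ref=(W[...,2]>.006)&(W[...,2]<.016); ref[:y0]=0;ref[y0+76:]=0;ref[:,:x0]=0;ref[:,x0+76:]=0
Q=W[ref]; print(len(Q),cv2.minAreaRect(np.float32(Q[:,:2]*1000)),Q[:,2].max())
E
```

```text
clock: 10.88
tool_pos: [0.4938, -0.3678, 0.2345]
eef_rot: [0.995, 0.096, 0.0, -0.001]
contact_force: [0.4, 0.7, 0.4]
opening: 0.602
finger_force: 0.0
jig mm [ -95.7 -124.4] z 234.5 yaw 11.07 zax [ 3.0e-04  1.1e-03 -1.0e+00] F [0.4 0.7 0.4] 10.8833
seam px [[195.0, 53.0], [135.0, 53.0], [255.0, 53.0]]
-50 left edge -26.0 right None max in 72
-25 left edge -26.0 right None max in 72
0 left edge -26.0 right None max in 71
25 left edge -26.0 right None max in 71
50 left edge -26.0 right None max in 70
br px [400.81884815 182.55071353]
[   0    0   76   67 1756] ((493.9946594238281, -463.23626708984375), (79.75651550292969, 88.04536437988281), 11.085070610046387)
65 ((492.9851379394531, -457.2143249511719), (20.289306640625, 67.44124603271484), 83.22521209716797) 0.01325362559498274
```

The loose pack's outer face is at x = -26 all along its length, so the packs are closed and square. I'll refine the bracket by its colour.

```bash
python3 - <<'E'
from h import *
for n in("w5","w3","side0"):
    p,d,K,E=load(n); uv=proj(np.array([[.4891,-.4676,.001]]),K,E)[0].astype(int)
    a=30 if n!="side0" else 22
    x0,y0=uv-a; c=p[y0:y0+2*a,x0:x0+2*a].astype(int); f=np.clip((c[...,0]-c[...,2]),0,255).astype(np.uint8)
    t,m=cv2.threshold(f,0,1,cv2.THRESH_OTSU); m=cv2.morphologyEx(m,cv2.MORPH_CLOSE,np.ones((3,3)))
    k,l,s,ct=cv2.connectedComponentsWithStats(m); i=1+s[1:,4].argmax()
    q=np.argwhere(l==i)[:,::-1]+[x0,y0]; P=np.float32(plane(q,.001,K,E)[:,:2]*1000)
    print(n,t,s[i],cv2.minAreaRect(P),P.mean(0))
    Q=cloud(d,K,E)[y0:y0+2*a,x0:x0+2*a]; Q=Q[(Q[...,2]>.007)&(Q[...,2]<.016)]; print(" flange pts",len(Q),np.round(np.percentile(Q,[5,50,95],axis=0)*1000).tolist() if len(Q) else 0)
E
```

```text
w5 27.0 [ 21   3  22  57 783] ((487.8594970703125, -468.25384521484375), (68.35840606689453, 21.931682586669922), 11.158957481384277) [ 490.8725  -469.49457]
 flange pts 56 [[462.0, -468.0, 7.0], [489.0, -460.0, 9.0], [524.0, -453.0, 13.0]]
w3 26.0 [ 17   7  28  49 535] ((488.21282958984375, -468.6462097167969), (67.38166046142578, 22.03022003173828), 12.142017364501953) [ 491.76407 -469.3542 ]
 flange pts 47 [[464.0, -468.0, 7.0], [495.0, -459.0, 9.0], [524.0, -453.0, 13.0]]
side0 10.0 [   0    0   44   44 1914] ((492.8021240234375, -475.07464599609375), (114.15857696533203, 168.4749298095703), 33.36008071899414) [ 492.85486 -469.65833]
 flange pts 44 [[460.0, -508.0, 7.0], [522.0, -463.0, 10.0], [575.0, -455.0, 13.0]]
```

```bash
python3 -m creep '[{"grip":-0.1,"tx":-0.8,"ty":3.3,"tz":1.5,"spin":-0.3},{"grip":-0.1,"tx":-0.8,"ty":3.3,"tz":1.5,"spin":0},{"grip":-0.1,"tx":-0.8,"ty":3.15,"tz":1.5,"spin":0},{"grip":-0.1,"tx":0,"ty":0,"tz":4,"spin":0},{"grip":-0.1,"tx":0,"ty":0,"tz":4,"spin":0},{"grip":-0.1,"tx":0,"ty":0,"tz":4,"spin":0},{"grip":-0.1,"tx":0,"ty":0,"tz":3,"spin":0},{"grip":-0.1,"tx":0,"ty":0,"tz":0,"spin":0}]'
python3 -m creep '[{"grip":-0.1,"tx":0,"ty":0,"tz":0,"spin":0},{"grip":-0.1,"tx":0,"ty":0,"tz":0,"spin":0}]'
python3 - <<'E'
from h import *
s=st(); T=s["tool_pos"]; M=Ro.from_quat(s["eef_rot"]).as_matrix()
print("err in tool mm",((np.array([.4885,-.468,0])-T)@M*1000).round(1))
p,d,K,E=snap("wrist","w6"); cv2.imwrite("pics/w6.png",p[100:400,120:520,::-1])
tips("d")
E
```

```text
clock: 11.6
tool_pos: [0.486, -0.4635, 0.0328]
eef_rot: [0.995, 0.1, -0.004, -0.005]
contact_force: [0.0, 0.3, -0.5]
opening: 0.451
finger_force: 0.0
clock: 11.77
tool_pos: [0.4913, -0.4693, 0.0417]
eef_rot: [0.995, 0.099, 0.001, 0.001]
contact_force: [-0.7, -0.7, 0.2]
opening: 0.453
finger_force: 0.0
jig mm [-117.6 -223.6] z 41.7 yaw 11.4 zax [ 0.0029 -0.0018 -1.    ] F [-0.7 -0.7  0.2] 11.7667
err in tool mm [-2.6 -2.  41.7]
scene 0.45 [(-50, 39), (-47, 38), (-44, 30), (-41, 33), (-38, 32), (-35, 24), (-32, 8), (-29, 0), (-26, 0), (-23, 0), (-20, 0), (-17, 0), (-14, 0), (-11, 0), (-8, 0), (-5, 0), (-2, 0), (1, 0), (4, 0), (7, 0), (10, 0), (13, 0), (16, 0)]
[[-13.0, -33.5, -49.9], [7.7, 34.3, -31.0]]
side 0.45 [(-50, 10), (-47, 8), (-44, 15), (-41, 10), (-38, 6), (-35, 7), (-32, 0), (-29, 0), (-26, 0), (-23, 0), (-20, 0), (-17, 0), (-14, 0), (-11, 0), (-8, 0), (-5, 0), (-2, 0), (1, 0), (4, 0), (7, 0), (10, 0), (13, 0), (16, 0)]
[[-11.1, -34.6, -49.6], [9.3, 30.7, -32.9]]
```

```bash
python3 -m creep '[{"grip":-0.1,"tx":-0.25,"ty":-0.2,"tz":2,"spin":0},{"grip":-0.1,"tx":0,"ty":0,"tz":2,"spin":0},{"grip":-0.1,"tx":0,"ty":0,"tz":1.4,"spin":0},{"grip":-0.1,"tx":0,"ty":0,"tz":0,"spin":0},{"grip":-0.1,"tx":0,"ty":0,"tz":0,"spin":0}]'
python3 - <<'E'
from h import *
s=st(); T=s["tool_pos"]; M=Ro.from_quat(s["eef_rot"]).as_matrix()
print("err in tool mm",((np.array([.4885,-.468,0])-T)@M*1000).round(1))
p,d,K,E=snap("wrist","w7"); cv2.imwrite("pics/w7.png",p[140:400,160:480,::-1].repeat(2,0).repeat(2,1))
tips("e")
E
```

```text
clock: 12.33
tool_pos: [0.4867, -0.4678, -0.0143]
eef_rot: [0.995, 0.099, 0.0, 0.0]
contact_force: [-0.2, 0.1, 0.2]
opening: 0.447
finger_force: 0.0
jig mm [-121.7 -221.2] z -14.3 yaw 11.33 zax [ 1.e-04 -0.e+00 -1.e+00] F [-0.2  0.1  0.2] 12.3333
err in tool mm [  1.7   0.6 -14.3]
scene 0.447 [(-50, 24), (-47, 34), (-44, 26), (-41, 35), (-38, 27), (-35, 17), (-32, 8), (-29, 0), (-26, 0), (-23, 9), (-20, 12), (-17, 133), (-14, 392), (-11, 1), (-8, 0), (-5, 0), (-2, 0), (1, 0), (4, 0), (7, 0), (10, 0), (13, 0), (16, 0)]
[[-14.6, -60.4, -48.8], [14.3, 60.8, -11.6]]
side 0.447 [(-50, 8), (-47, 6), (-44, 9), (-41, 10), (-38, 6), (-35, 2), (-32, 0), (-29, 0), (-26, 0), (-23, 5), (-20, 9), (-17, 191), (-14, 56), (-11, 0), (-8, 0), (-5, 0), (-2, 0), (1, 0), (4, 0), (7, 0), (10, 0), (13, 0), (16, 0)]
[[-14.8, -60.7, -49.1], [14.2, 59.8, -12.5]]
```

View pics/w7.png

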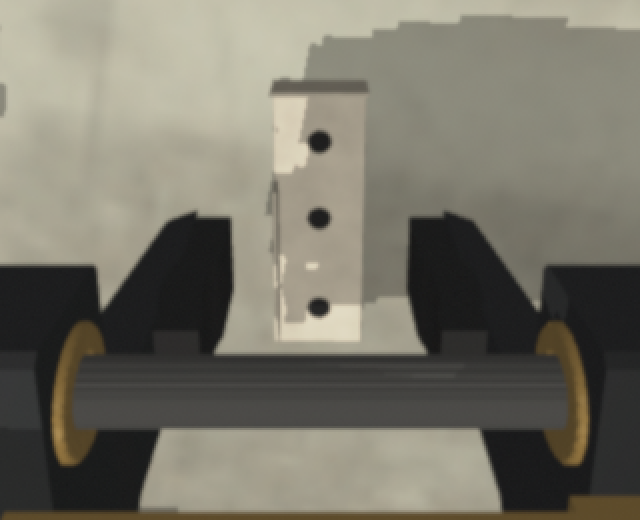

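The fingers straddle the bracket evenly, with the base corners in the crop at (273,95), (366,95), (360,340) and (276,340). I'll confirm its centre from these.

```bash
python3 - <<'E'
from h import *
s=st(); p,d,K,E=load("w7"); T=s["tool_pos"]; M=Ro.from_quat(s["eef_rot"]).as_matrix()
c=plane([(296.5,187.5),(343,187.5),(340,310),(298,310)],.001,K,E)
print(c.mean(0)*1000,((c-T)@M*1000).round(1).tolist(),cv2.minAreaRect(np.float32(c[:,:2]*1000)))
E
```

```text
jig mm [-121.1 -222.2] z -13.1 yaw 11.32 zax [ 0.0021 -0.0018 -1.    ] F [-0.  -0.5 -0.4] 12.4833
[ 487.77909967 -468.44146903    1.        ] [[33.3, -10.8, -14.0], [33.3, 11.0, -14.0], [-32.8, 10.7, -14.1], [-32.8, -11.3, -14.2]] ((487.7721252441406, -468.4068603515625), (66.23954010009766, 21.977088928222656), 11.0645170211792)
```

```bash
python3 -m creep '[{"grip":-0.1,"tx":0.1,"ty":0,"tz":0.7,"spin":0},{"grip":-0.1,"tx":0,"ty":0,"tz":0.4,"spin":0},{"grip":-0.1,"tx":0,"ty":0,"tz":0.2,"spin":0},{"grip":-0.1,"tx":0,"ty":0,"tz":0,"spin":0}]' 15
python3 -m creep '[{"grip":-1,"tx":0,"ty":0,"tz":0,"spin":0},{"grip":-1,"tx":0,"ty":0,"tz":0,"spin":0},{"grip":-1,"tx":0,"ty":0,"tz":0,"spin":0},{"grip":-1,"tx":0,"ty":0,"tz":0,"spin":0},{"grip":-1,"tx":0,"ty":0,"tz":0,"spin":0},{"grip":-1,"tx":0,"ty":0,"tz":0,"spin":0}]' 15
python3 -c "from h import *;st()"
```

```text
clock: 12.82
tool_pos: [0.4871, -0.4671, -0.0283]
eef_rot: [0.995, 0.099, -0.0, -0.0]
contact_force: [0.4, 0.2, 0.4]
opening: 0.448
finger_force: 0.0
clock: 13.32
tool_pos: [0.4876, -0.4676, -0.0274]
eef_rot: [0.995, 0.099, 0.0, 0.0]
contact_force: [0.5, -0.4, -0.1]
opening: 0.243
finger_force: 15.0
jig mm [-120.8 -221.2] z -27.4 yaw 11.33 zax [ 2.e-04 -2.e-04 -1.e+00] F [ 0.5 -0.4 -0.1] 13.3167
```

Gripped: the opening is 21.4 mm and the force 15 N. Lift it and check how it sits in the hand.

```bash
python3 -m creep '[{"grip":-1,"tx":0,"ty":0,"tz":-0.5,"spin":0},{"grip":-1,"tx":0,"ty":0,"tz":-1.5,"spin":0},{"grip":-1,"tx":0,"ty":0,"tz":-2.5,"spin":0},{"grip":-1,"tx":0,"ty":0,"tz":-3,"spin":0},{"grip":-1,"tx":0,"ty":0,"tz":-2.5,"spin":0},{"grip":-1,"tx":0,"ty":0,"tz":-1.5,"spin":0},{"grip":-1,"tx":0,"ty":0,"tz":0,"spin":0},{"grip":-1,"tx":0,"ty":0,"tz":0,"spin":0}]'
cat >> h.py <<'E'
def held(tag):
    s=st(); T=s["tool_pos"]; M=Ro.from_quat(s["eef_rot"]).as_matrix(); print(s["opening"],s["finger_force"])
    p,d,K,E=snap("wrist",tag); L=(cloud(d,K,E)-T)@M*1000
    m=(d>0)&(np.abs(L[...,1])<15)&(np.abs(L[...,0])<60)&(L[...,2]<-15)&(L[...,2]>-46)
    mm=m&(p.max(2)>60); Q=L[mm]
    print("wrist held n",len(Q), "tool mm min/max",np.percentile(Q,[1,99],axis=0).round(1).tolist() if len(Q) else 0)
    b=Q[Q[:,2]>-33]
    if len(b)>20:
        A=np.c_[b[:,:2],np.ones(len(b))]; k=np.linalg.lstsq(A,b[:,2],rcond=None)[0]; print("base plane slopes deg",np.degrees(k[:2]).round(2),"z0",k[2].round(1))
        print(cv2.minAreaRect(np.float32(b[:,:2])))
    for n in("scene","side"):
        p,d,K,E=snap(n,tag+n); L=(cloud(d,K,E)-T)@M*1000
        m=(d>0)&(np.abs(L[...,1])<15)&(np.abs(L[...,0])<60)&(L[...,2]<-10)&(L[...,2]>-50)&(p.max(2)>60); Q=L[m]
        print(n,len(Q),np.percentile(Q,[2,98],axis=0).round(1).tolist() if len(Q) else 0)
E
python3 -c "from h import *;held('h1')"
```

```text
clock: 13.98
tool_pos: [0.4881, -0.4681, 0.0893]
eef_rot: [0.995, 0.099, 0.001, 0.001]
contact_force: [0.0, 0.4, 0.7]
opening: 0.247
finger_force: 15.0
jig mm [-120.4 -221.8] z 89.3 yaw 11.32 zax [ 0.0021 -0.0019 -1.    ] F [0.  0.4 0.7] 13.9833
0.24651889645388672 14.999803304672241
wrist held n 6108 tool mm min/max [[-26.3, -9.8, -39.7], [36.7, 11.7, -26.8]]
base plane slopes deg [-0.34  0.3 ] z0 -28.2
((4.774019241333008, -0.3030824661254883), (64.7594985961914, 29.563678741455078), 1.5278079509735107)
scene 238 [[-36.3, -13.3, -43.5], [32.7, 10.7, -25.4]]
side 121 [[-35.2, -13.2, -36.1], [33.7, 11.2, -25.4]]
```

The bracket is held level, with its underside about 27 mm behind the TCP, centred. Cross over the guard with about 50 mm of clearance.

```bash
python3 -m creep '[{"grip":-1,"tx":1,"ty":-1.5,"tz":0,"spin":0.3},{"grip":-1,"tx":1.7,"ty":-2.5,"tz":0,"spin":0},{"grip":-1,"tx":1.7,"ty":-2.5,"tz":0,"spin":0},{"grip":-1,"tx":1.7,"ty":-2.5,"tz":0,"spin":0},{"grip":-1,"tx":1.7,"ty":-2.5,"tz":0,"spin":0},{"grip":-1,"tx":1.7,"ty":-2.5,"tz":0,"spin":0},{"grip":-1,"tx":1.7,"ty":-2.5,"tz":0,"spin":0},{"grip":-1,"tx":1,"ty":-2,"tz":0,"spin":0}]'
python3 -m creep '[{"grip":-1,"tx":1,"ty":-2,"tz":0,"spin":0},{"grip":-1,"tx":0.8,"ty":-1.7,"tz":0,"spin":0},{"grip":-1,"tx":0,"ty":0,"tz":0,"spin":0},{"grip":-1,"tx":0,"ty":0,"tz":0,"spin":0},{"grip":-1,"tx":0,"ty":0,"tz":0,"spin":0}]'
python3 -c "from h import *;held('h2')"
```

```text
clock: 14.8
tool_pos: [0.5728, -0.2587, 0.0861]
eef_rot: [0.995, 0.097, -0.0, -0.001]
contact_force: [0.8, 1.0, -0.3]
opening: 0.242
finger_force: 15.0
clock: 15.22
tool_pos: [0.5814, -0.2244, 0.0867]
eef_rot: [0.995, 0.095, -0.001, 0.0]
contact_force: [-1.1, -0.5, 0.1]
opening: 0.243
finger_force: 15.0
jig mm [17.6 -0.4] z 86.7 yaw 10.96 zax [-0.0018 -0.0011 -1.    ] F [-1.1 -0.5  0.1] 15.2167
0.24321319148330992 14.999670088291168
wrist held n 6127 tool mm min/max [[-26.5, -9.8, -39.9], [36.6, 11.7, -26.8]]
base plane slopes deg [-0.3   0.35] z0 -28.2
((4.494619369506836, 0.7522420883178711), (64.7066421508789, 22.3375301361084), 0.03815087303519249)
scene 135 [[-35.1, -12.3, -48.4], [33.4, 11.8, -27.4]]
side 127 [[-34.0, -10.2, -38.0], [1.1, 12.7, -27.7]]
```

```bash
python3 -m creep '[{"grip":-1,"tx":0.15,"ty":-0.1,"tz":1.5,"spin":0},{"grip":-1,"tx":0,"ty":0,"tz":2,"spin":0},{"grip":-1,"tx":0,"ty":0,"tz":2,"spin":0},{"grip":-1,"tx":0,"ty":0,"tz":1,"spin":0},{"grip":-1,"tx":0,"ty":0,"tz":0.5,"spin":0},{"grip":-1,"tx":0,"ty":0,"tz":0,"spin":0},{"grip":-1,"tx":0,"ty":0,"tz":0,"spin":0}]'
python3 - <<'E'
from h import *
held("h3")
p,d,K,E=load("h3"); W=cloud(d,K,E); X=(W[...,:2]-O)@J.T*1000; Z=W[...,2]*1000; g=p.max(2)
m=(Z>36)&(Z<62)&(g>60)&(np.abs(X[...,1])<25)&(d>0)&(np.abs(X[...,0]-20)<60)
Q=np.c_[X[m],Z[m]]; print("bracket in jig",np.percentile(Q,[1,50,99],axis=0).round(1).tolist())
mp=(np.abs(Z-27)<4)&(g<70)&(np.abs(X[...,1])<60)&(X[...,0]>-40)&(X[...,0]<66)&(d>0); print("pack top z",np.median(Z[mp]))
E
```

```text
clock: 15.95
tool_pos: [0.584, -0.2221, 0.0179]
eef_rot: [0.995, 0.096, 0.0, 0.0]
contact_force: [0.4, 0.7, -0.8]
opening: 0.244
finger_force: 15.0
jig mm [20.6  1.4] z 17.9 yaw 10.99 zax [ 7.e-04 -4.e-04 -1.e+00] F [ 0.4  0.7 -0.8] 15.95
0.24410522627243528 14.99991774559021
wrist held n 6067 tool mm min/max [[-26.4, -9.8, -39.6], [36.6, 11.7, -26.8]]
base plane slopes deg [-0.3   0.25] z0 -28.2
((4.4535369873046875, 0.7727642059326172), (22.358083724975586, 64.64021301269531), 89.99114227294922)
scene 137 [[-39.0, -13.8, -45.7], [34.6, 11.6, -10.1]]
side 145 [[-44.2, -11.2, -37.3], [2.4, 12.9, -10.2]]
bracket in jig [[-5.8, -10.3, 44.7], [28.3, 0.7, 46.2], [57.2, 11.2, 57.6]]
pack top z 26.781275228318957
```

```bash
python3 -m creep '[{"grip":-1,"tx":-0.1,"ty":0.05,"tz":0.5,"spin":0},{"grip":-1,"tx":0,"ty":0,"tz":0.3,"spin":0},{"grip":-1,"tx":0,"ty":0,"tz":0,"spin":0},{"grip":-1,"tx":0,"ty":0,"tz":0,"spin":0},{"grip":-1,"tx":0,"ty":0,"tz":0,"spin":0},{"grip":-1,"tx":0,"ty":0,"tz":0,"spin":0}]'
python3 - <<'E'
from h import *
held("h4")
p,d,K,E=load("h4"); W=cloud(d,K,E); X=(W[...,:2]-O)@J.T*1000; Z=W[...,2]*1000; g=p.max(2)
m=(Z>32)&(Z<55)&(g>60)&(np.abs(X[...,1])<25)&(d>0)&(np.abs(X[...,0]-20)<60)
Q=np.c_[X[m],Z[m]]; print("bracket in jig",np.percentile(Q,[1,50,99],axis=0).round(1).tolist())
p,d,K,E=load("h4side"); g=cv2.cvtColor(p,cv2.COLOR_RGB2GRAY)
for y in(40,50,60):
    xs=np.arange(-45,60,1.); P=np.c_[np.c_[xs,np.full(len(xs),y)]@J/1000+O,np.full(len(xs),.027)]; uv=proj(P,K,E)
    v=cv2.remap(g,np.float32(uv[:,:1]),np.float32(uv[:,1:]),1).ravel(); b=xs[v>100]; print(y,"bright",b.tolist(),"max -25..50",v[(xs>-25)&(xs<50)].max())
E
```

```text
clock: 16.6
tool_pos: [0.5829, -0.2222, 0.0095]
eef_rot: [0.995, 0.096, 0.0, 0.0]
contact_force: [-1.3, -0.5, -0.1]
opening: 0.244
finger_force: 15.0
jig mm [19.5  1.5] z 9.5 yaw 11.03 zax [ 1.e-04 -1.e-04 -1.e+00] F [-1.3 -0.5 -0.1] 16.6
0.24382236244627756 14.999811798334122
wrist held n 6309 tool mm min/max [[-26.7, -11.2, -39.6], [36.7, 12.9, -17.0]]
base plane slopes deg [0.16 0.27] z0 -27.8
((9.398616790771484, -0.6435298919677734), (88.37725067138672, 28.5584659576416), 0.5213642120361328)
scene 168 [[-44.1, -13.4, -44.6], [48.9, 12.6, -13.5]]
side 159 [[-44.6, -13.1, -36.5], [2.5, 12.5, -17.3]]
bracket in jig [[-6.8, -10.2, 36.3], [27.1, 0.8, 37.7], [56.2, 11.3, 49.1]]
40 bright [-45.0, -44.0, -43.0, -42.0, -41.0, -40.0, -39.0, -38.0, -37.0, -36.0] max -25..50 68
50 bright [-45.0, -44.0, -43.0, -42.0, -41.0, -40.0, -39.0, -38.0, -37.0, -36.0] max -25..50 68
60 bright [-45.0, -44.0, -43.0, -42.0, -41.0, -40.0, -39.0, -38.0, -37.0, -36.0] max -25..50 37
```

The bracket is centred over the seam, level, about 10 mm above the packs and with no contact force, and the packs are still closed.

```bash
python3 -c "
from plant import workorder
print(workorder.finish_job())"
```

```text
the job is handed in; nothing more can be done
None
```

I handed the job in at 16.8 s on the robot's clock: the packs are closed square, and the bracket is held level across the middle of the seam, about 10 mm above them, with only the gripper touching it.

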